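# Snap the water trap into the bench air coupler

### The job

Connect the amber water-trap filter to the bench air outlet at the airbrush station: pull the blue coupler sleeve back (down) until it catches and stays back by itself, then seat the filter's plug in the coupler, fully home, so that the sleeve springs forward and locks it. Feel your way and do not force the plug; let go at the end, and leave the blow nozzle, the paint jar and the ink bottle where they are.

Things in the scene. Friction and masses are not known exactly. Their poses are not given: they have to be found in the camera images.
- outlet: Bench air outlet, fixed: steel foot 110 x 96 x 6 mm, grey block 84 x 74 mm up to z 40 with a pressure gauge on its front (-x) and a blue cock on its +y side; on its threaded riser an upright brass quick coupler with a blue sleeve. Origin: underside, on the coupler's vertical axis. More than 40 N in all between the filter and the coupler is forcing.
- coupler_axis (a point): Point on the coupler's vertical axis 100 mm above the table, at the nominal height of its mouth. The coupler is screwed on its riser more or less far: its mouth, sleeve and all are up to 6 mm higher or lower than nominal, unknown; feel for it. Bore 15.4 mm wide, entered straight down, lead-in cone 4 mm deep and 21 mm wide at the rim; brass body 26 mm wide.
- sleeve (a joint): Slide of the blue sleeve on the coupler, m: 0 = forward (up); positive = pulled back (straight down, no turning) to its stop at 0.009. A spring (8 N at 0, 15 N at the stop) drives it forward. Pulled to 0.0075 or more with the coupler empty, an ejector rises in the bore, holds the six locking balls out, and the sleeve stays back at 0.0045 to 0.0065; let go before 0.006, it springs forward.
- filter: Loose water trap, 0.16 to 0.29 kg, upright in one hole of the wooden block: steel hexagon collar 25 mm wide from 0 to 9 mm, aluminium cap 34 mm wide from 14 to 28, amber bowl 32 mm wide to 66, aluminium cap to 82, brass thread 13 mm wide to 94; the plug hangs under the collar. Origin: on the axis at the collar's underside, z up the axis. Locked, it is 0 to 3 mm above the coupler's real mouth.
- plug_tip (a point): Flat end of the filter's steel plug, on the axis, 25.6 mm below filter; plug 14 mm wide. Sleeve forward: the balls stop it 10 mm in. Sleeve back: it meets the ejector 6 to 7 mm in and takes 3 to 15 N from there; 2 to 3 mm before the collar meets the rim, a hard stop, the balls drop into its groove, the push falls away and the sleeve springs forward. Let go before that, it is pushed out.
- sleeve_nominal (a point): Point on the coupler axis 92 mm above the table, about where to grip the blue sleeve from above, any yaw. The sleeve is a ribbed ring 33 mm wide and 30 mm long, forward with its top edge level with the coupler's mouth (nominally from 70 to 100 mm above the table, 6 mm up or down like the coupler), with a finger flange 38 mm wide on its lowest 5 mm.
- filter_grip (a point): Point on the filter's axis in the middle of the amber bowl, 50 mm above filter's origin: where to grip it, from above, any yaw.
- rack: Wooden block fixed to the table, 70 (x) x 150 (y) x 45 mm high. Fittings stand in its two holes on the y axis, 40 mm either side of the centre, 17.5 mm wide and 34 mm deep, with their collars on the top face: the filter in one, the blow nozzle in the other. Origin: centre of its underside.
- nozzle: Loose blow nozzle: red taper 62 mm high on a brass collar, with the same kind of plug, standing in the block's other hole. Leave it alone. Origin: on its axis at the collar's underside.
- paint_jar: Loose white paint jar with blue label and white cap, 48 mm wide, 62 mm high. Leave it alone. Origin: centre of its underside.
- ink_bottle: Loose amber ink bottle with black cap, 38 mm wide, 85 mm high. Leave it alone. Origin: centre of its underside.

How it is judged:
By the outcome, as a careful person would: the job done as asked, in the order asked, and still so for the second after the job is handed in, with the robot touching nothing.
It also fails if it takes over 72 s, if anything falls off the work surface, if the arm or the gripper's body presses on something with over 40 N, if the wrist force passes 120 N, or if a joint passes its speed limit or range.

### The arm

A 6-joint arm with a two-finger parallel gripper is mounted at the origin on the work surface. World frame = base frame: x ahead of the robot, y to its left, z up, the work surface at z = 0. Lengths are in m, angles in rad, forces in N, time in s.
With the tool pointing down it reaches from about 0.275 to 0.875 m from the base axis. Payload 12.5 kg.
Tool frame: the origin (TCP) lies at the very end of the fingers, on their centre line; the grasp point (between the pads) lies ctrl.pinch_z behind it (ctrl.pinch_z is the distance from the TCP to the grasp point, in m); z points along the fingers, y is the line along which they close (so a half turn about z gives the same grasp; the last joint's range is limited). The gripper opens to 85 mm and grips with 20 to 120 N. Pads are 22 mm wide; open, the fingers measure 114 mm over their backs; the gripper's body (76 mm by 85 mm) begins 54 mm behind the grasp point. The pads swing forward as they close: fully open they stand 13 mm farther back than shut.
Start: joints at [-1.417, 0.351, 1.652, -0, 1.139, -0.085], TCP at [0.13, -0.534, 0.231] pointing down, gripper open.
Joint ranges: [-2.75, 2.75], [-0.79, 2.1], [0.01, 2.65], [-1.57, 4.71], [0.07, 3.14], [-2.87, 2.87]. Speed limits (rad/s): [2.22, 2.22, 2.79, 3.14, 3.14, 3.14].

### API

Orientations are given as a unit quaternion [w, x, y, z].
In Python, from bench import sensors, snapshot, order, ctrl gives the robot as it stands. The module is installed in compiled form; this text tells all that it offers.
- The arm moves only by the tool step_arm, never from a script. Its argument "deltas" is text: rows parted by semicolons, each of 7 numbers parted by spaces: the shift along the tool's x, y, z in m, then the turn, a rotation vector about the tool's x, y, z in degrees, then the closure, from 0 (fully open) to 1 (shut). In form: tx ty tz ax ay az fingers; .... A call has 1 to 20 rows; each row shifts and turns the commanded pose from where the row before left it, along the tool's axes as they then stand; what a row does not reach is not made up. A row lasts 1/8 s, in which the tool goes at most 62.5 mm and 10.7 degrees, less where a joint would pass 70% of its speed; a pose out of reach is approached as far as the arm can. A call with a gripper value outside its range is refused whole. The fingers move at their own pace and stop on an object; "newtons" is the grip in N (left out, the last holds). Time passes only in rows, so rows that do not move let the fingers close. It gives the time, the measured TCP pose, the force, the opening and the grip force at its end, in the units of the state.
- sensors.state(): the state, without advancing time (a new reading comes with each control period).
- snapshot(name): name is "scene" or "top" or "wrist"; returns a dict with "img" (420x560x3 uint8, blue, green, red), "K" (3x3 intrinsics, pixels), "distortion" ([k1, k2, p1, p2, k3] as OpenCV has them; the pictures are not rectified), "origin" and "rotation" of the camera in the world. Camera axes: x right, y down, z forward; pixel columns grow to the right and rows downward; lengths in m; the calibration is good to about 2 mm. A picture is of the moment at which its call begins. There is no depth.
- order.job_done(): hands the job in; it is judged then, once.
The state is a dict: "t": time; "joints": joint angles; "qvel": joint speeds; "effort": joint torques, N m; "ee_pos": TCP position; "orientation": TCP orientation; "contact_force": force on the tool from outside, world axes, zero at the start; "moment": the same for the moment, N m; "finger_gap": finger opening in m; "grip_force": force on a finger pad.
Only numpy, scipy, OpenCV 4.12 (cv2) and the standard library are available. Lean on these libraries where they do the work, as an engineer would, in place of code of your own. Each camera call takes 0.05 s, during which the arm holds its last target. There are 200 camera calls.

## Working session

There is one attempt and no reset: what is moved stays moved. The work goes in short steps, Python scripts to look and compute and a tool call to move; the robot and the scene stay as the last step left them, time stands still between calls to the robot, and variables do not carry over. Pictures are saved under pics/ and viewed, at most 10 in all, crops included, and the job is handed in when it is done.

Besides the shell and the picture viewer there is one more tool, called after "Request:" as a command line: name --argument value ..., lists and objects as JSON in quotes. step_arm: Moves the arm, as the interface text tells. Its arguments: {"type":"object","properties":{"deltas":{"type":"string"},"newtons":{"type":"number"}},"required":["deltas"]}

```bash
mkdir -p pics
python3 - <<'E'
from bench import sensors, snapshot, order, ctrl
import cv2,numpy as np
print(sensors.state(), ctrl.pinch_z)
for n in("scene","top"):
    s=snapshot(n); cv2.imwrite(f"pics/{n}.png",s["img"]); print(n,s["K"],s["distortion"],s["origin"],s["rotation"])
E
```

```text
{'t': 0.0, 'joints': array([-1.41662747e+00,  3.51271445e-01,  1.65240994e+00, -1.49742347e-05,
        1.13911047e+00, -8.46215944e-02]), 'qvel': array([-2.37693350e-04, -9.49415068e-05,  1.58851074e-04, -5.56226458e-04,
       -8.23433950e-04,  9.37599089e-04]), 'effort': array([-1.15614221e-04, -5.06103158e+01, -2.91409707e+01, -1.08273493e-04,
        4.50357344e-03, -5.92228218e-06]), 'ee_pos': array([ 0.13004943, -0.53406606,  0.23074452]), 'orientation': array([-5.99001590e-04,  9.92880301e-01,  1.19114851e-01, -2.76403533e-05]), 'contact_force': array([ 0.17533668, -0.11771299,  0.32016946]), 'moment': array([ 0.01185603, -0.03955085,  0.00095043]), 'grip_force': 0.0, 'finger_gap': 0.08558959233951749} 0.0187
scene [[438.09735927   0.         286.01842475]
 [  0.         438.09735927 208.51451034]
 [  0.           0.           1.        ]] [-0.0519393  0.         0.         0.         0.       ] [ 1.06677041 -0.37173991  0.57127823] [-0.40727847  0.78767757  0.40666733 -0.21979531]
top [[505.80931714   0.         287.63703282]
 [  0.         505.80931714 209.82060568]
 [  0.           0.           1.        ]] [0.06009382 0.         0.         0.         0.        ] [0.486782   0.00747662 1.10998393] [-0.01866121  0.71456881 -0.69929716  0.0051637 ]
```

View pics/scene.png

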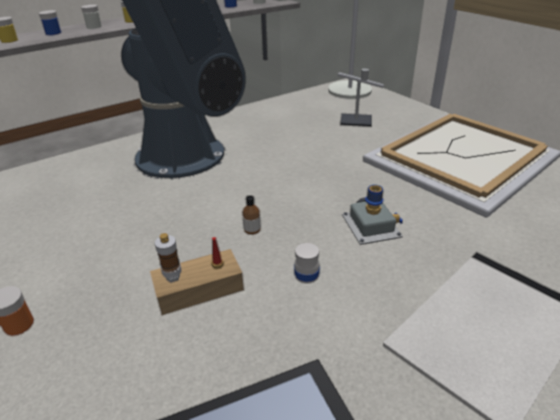

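View pics/top.png

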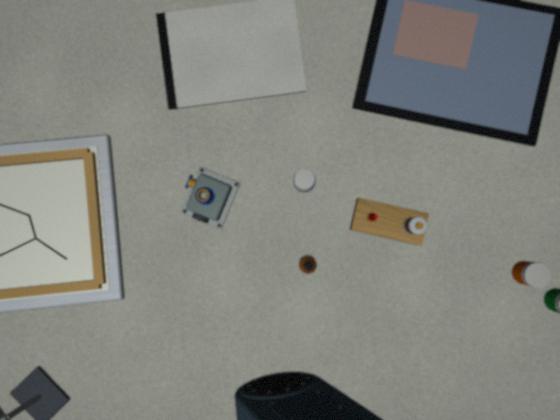

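Scene: filter ≈(168,255), coupler ≈(375,190). Top: filter cap ≈(417,226), coupler ≈(205,195), nozzle (373,217), jar (304,180), ink (308,264).

```bash
cat > h.py <<'E'
import cv2,numpy as np
from scipy.spatial.transform import Rotation as R
def rot(s): 
    r=np.array(s["rotation"]); return r if r.shape==(3,3) else R.from_quat(np.roll(r,-1)).as_matrix()
def ray(s,u,v):
    p=cv2.undistortPoints(np.array([[[u,v]]],float),s["K"],np.array(s["distortion"],float))[0,0]
    d=rot(s)@np.r_[p,1]; return np.array(s["origin"],float),d/np.linalg.norm(d)
def onz(s,u,v,z):
    o,d=ray(s,u,v); return o+d*(z-o[2])/d[2]
def tri(s1,p1,s2,p2):
    o1,d1=ray(s1,*p1);o2,d2=ray(s2,*p2)
    t=np.linalg.lstsq(np.c_[d1,-d2],o2-o1,rcond=None)[0]
    return (o1+d1*t[0]+o2+d2*t[1])/2, np.linalg.norm(o1+d1*t[0]-o2-d2*t[1])
def blobs(img,lo,hi,box,amin=8):
    x0,y0,x1,y1=box; m=cv2.inRange(cv2.cvtColor(img,cv2.COLOR_BGR2HSV)[y0:y1,x0:x1],lo,hi)
    n,_,st,c=cv2.connectedComponentsWithStats(m)
    return [(c[i]+[x0,y0],st[i]+[x0,y0,0,0,0]) for i in range(1,n) if st[i,4]>=amin]
E
python3 - <<'E'
from h import *
from bench import snapshot
t=snapshot("top");s=snapshot("scene")
big=lambda im,x,y,w,h:cv2.resize(im[y:y+h,x:x+w],(400,300),interpolation=cv2.INTER_CUBIC)
T,S=t["img"],s["img"]
cv2.imwrite("pics/c.png",np.vstack([np.hstack([big(T,165,165,80,60),big(T,380,196,80,60)]),np.hstack([big(S,335,180,80,60),big(S,128,225,80,60)])]))
print("blue top",blobs(T,(100,90,30),(130,255,255),(165,165,245,225)))
print("blue scene",blobs(S,(100,90,30),(130,255,255),(335,170,415,245)))
print("white top",blobs(T,(0,0,150),(180,60,255),(395,205,440,245)))
E
```

```text
blue top [(array([208.85263158, 197.17894737]), array([199, 187,  16,  18,  95]))]
blue scene [(array([373.8956044 , 198.16483516]), array([365, 190,  18,  15, 182]))]
white top [(array([416.03846154, 226.41025641]), array([411, 218,  14,  16,  78]))]
```

View pics/c.png

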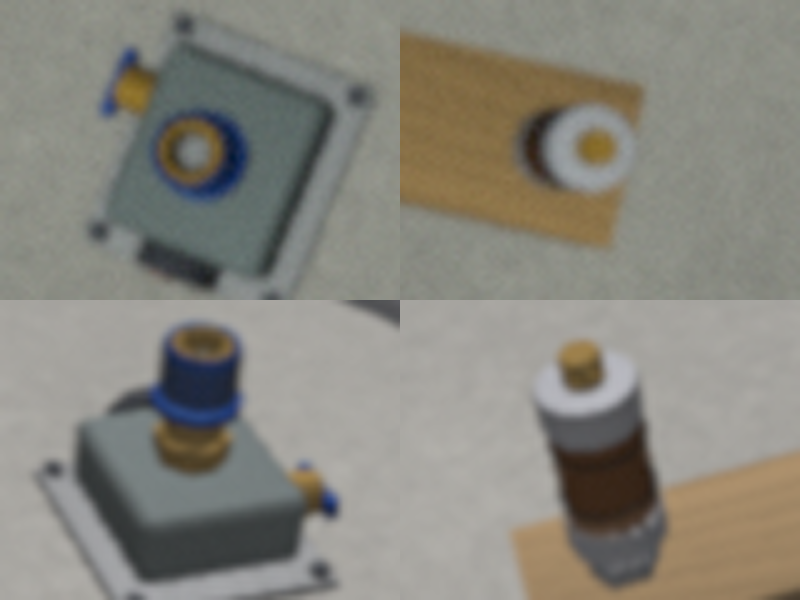

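Crops: coupler mouth at top (203.2,195.2), scene (375.4,188.4). Filter thread top at top (419.6,225.4), scene (164.2,234.8).

Run:
```python
from h import *
from bench import snapshot,sensors
t=snapshot("top");s=snapshot("scene");w=snapshot("wrist")
print(tri(t,(202.8,194.8),s,(375,188)),onz(t,202.8,194.8,.1))
print(tri(t,(419.2,225),s,(163.8,234.4)),onz(t,419.2,225,.139))
for n,u,v,z in(("jar",304,180,.062),("ink",308,264,.085),("noz",373,217,.107)):print(n,onz(t,u,v,z))
p=sensors.state();Rt=R.from_quat(np.roll(p["orientation"],-1)).as_matrix()
print(Rt,"cam in tool",Rt.T@(w["origin"]-p["ee_pos"]),Rt.T@rot(w),w["K"],w["distortion"])
```

```text
(array([0.54853505, 0.19997333, 0.09506461]), np.float64(0.003435198291988664)) [0.54710117 0.19772104 0.1       ]
(array([ 0.49634965, -0.22321557,  0.13845782]), np.float64(0.0029851330479375984)) [ 0.49575818 -0.2244959   0.139     ]
jar [ 0.58453859 -0.00473408  0.062     ]
ink [ 0.41265384 -0.0160525   0.085     ]
noz [ 0.50979711 -0.14179782  0.107     ]
[[ 9.71631209e-01  2.36501148e-01  1.25349872e-05]
 [ 2.36501138e-01 -9.71631181e-01  2.42763918e-04]
 [ 6.95933298e-05 -2.32912460e-04 -9.99999970e-01]] cam in tool [ 0.0776898   0.00073737 -0.14282735] [[ 2.47033764e-04 -9.52007050e-01 -3.06075995e-01]
 [ 9.99999876e-01  3.67832341e-04 -3.36992286e-04]
 [ 4.33403682e-04 -3.06075874e-01  9.52007023e-01]] [[352.68134927   0.         285.74672117]
 [  0.         352.68134927 209.11054491]
 [  0.           0.           1.        ]] [0.02925338 0.         0.         0.         0.        ]
```

Request:
step_arm --deltas "0.0386 -0.0409 0.002 0 0 0 0;0.0386 -0.0409 0.002 0 0 0 0;0.0386 -0.0409 0.002 0 0 0 0;0.0386 -0.0409 0.002 0 0 0 0;0.0386 -0.0409 0.002 0 0 0 0;0.0386 -0.0409 0.002 0 0 0 0;0.0386 -0.0409 0.002 0 0 0 0;0.0386 -0.0409 0.002 0 0 0 0;0.0386 -0.0409 0.002 0 0 0 0;0.0386 -0.0409 0.002 0 0 0 0;0.0386 -0.0409 0.002 0 0 0 0;0.0386 -0.0409 0.002 0 0 0 0;0.0386 -0.0409 0.002 0 0 0 0;0.0386 -0.0409 0.002 0 0 0 0;0.0386 -0.0409 0.002 0 0 0 0;0 0 0 0 0 0 0"

```text
t: 2.35
ee_pos: [0.5483, 0.2013, 0.2005]
orientation: [-0.0, 0.993, 0.121, -0.0]
contact_force: [-0.9, -0.4, -0.4]
finger_gap: 0.0854
grip_force: 0.0
```

Run:
```python
from h import *
from bench import snapshot
w=snapshot("wrist");cv2.imwrite("pics/w1.png",w["img"])
import pickle;pickle.dump(w,open("w1.pkl","wb"))
print(blobs(w["img"],(100,90,30),(130,255,255),(150,100,420,400),50))
```

```text
[(array([246.65116279, 134.48255814]), array([236, 120,  23,  31, 172])), (array([286.8373057 , 192.71606218]), array([264, 173,  47,  53, 965]))]
```

View pics/w1.png

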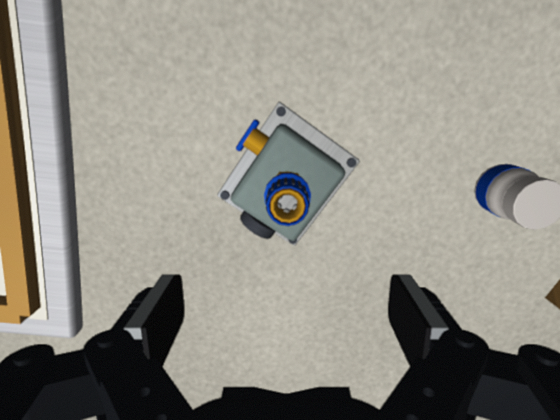

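Wrist view: coupler mouth at about (288,206), outlet block turned; fingers lie symmetric about column 286.

Request:
step_arm --deltas "0 0 0.025 0 0 0 0;0 0 0.025 0 0 0 0;0 0 0.025 0 0 0 0;0 0 0 0 0 0 0"

```text
t: 2.9
ee_pos: [0.5464, 0.1974, 0.1252]
orientation: [0.0, 0.993, 0.119, -0.002]
contact_force: [0.7, -0.4, 0.8]
finger_gap: 0.0855
grip_force: 0.0
```

Run:
```python
from h import *
from bench import snapshot,sensors
import pickle
w1=pickle.load(open("w1.pkl","rb"));w2=snapshot("wrist");pickle.dump(w2,open("w2.pkl","wb"))
cv2.imwrite("pics/w2.png",w2["img"][150:350,190:390].repeat(3,0).repeat(3,1))
cs=[]
for w,b in((w1,(255,170,325,235)),(w2,(220,150,360,350))):
    x0,y0,x1,y1=b
    m=cv2.inRange(cv2.cvtColor(w["img"],cv2.COLOR_BGR2HSV)[y0:y1,x0:x1],(10,90,90),(30,255,255))
    c=max(cv2.findContours(m,cv2.RETR_EXTERNAL,cv2.CHAIN_APPROX_NONE)[0],key=cv2.contourArea)
    e=cv2.fitEllipse(cv2.convexHull(c));p=(e[0][0]+x0,e[0][1]+y0);cs.append(p);print(p,e[1],onz(w,*p,.1))
print(tri(w1,cs[0],w2,cs[1]))
t=snapshot("top");print(sensors.state()["ee_pos"])
```

```text
(287.08573150634766, 205.49962615966797) (33.11985397338867, 34.72158432006836) [0.55080204 0.20025021 0.1       ]
(281.1465606689453, 242.5420150756836) (44.184993743896484, 48.186561584472656) [0.55130483 0.20028847 0.1       ]
(array([0.54958551, 0.19993318, 0.09594959]), np.float64(5.024191003935715e-06))
[0.54776729 0.19812348 0.12724086]
```

View pics/w2.png

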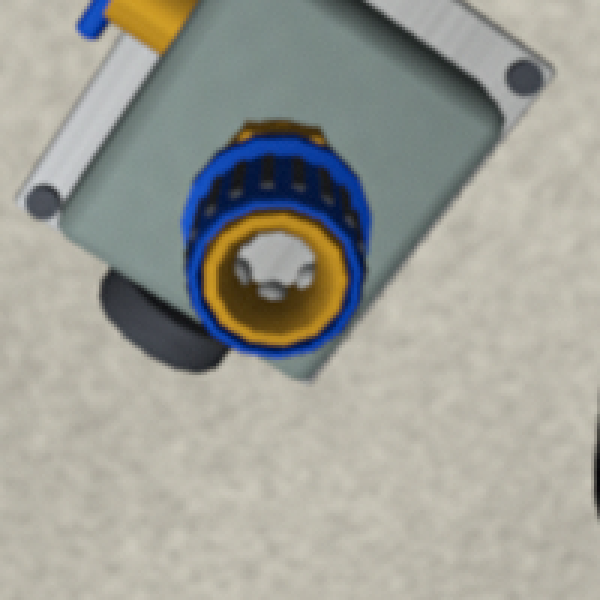

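Close crop: the mouth is clear, with a brass rim and an empty bore; estimated mouth height is about 96 mm. Readings are noisy, so I'll average them.

Run:
```python
from h import *
from bench import snapshot,sensors
P=[];C=[];Q=[]
for i in range(8):
    w=snapshot("wrist");p=sensors.state();P.append(p["ee_pos"]);C.append(w["origin"]);Q.append(p["orientation"])
P=np.array(P);C=np.array(C);print(P.mean(0),P.std(0),C.mean(0),C.std(0))
q=np.mean(Q,0);Rt=R.from_quat(np.roll(q,-1)).as_matrix();print(Rt, Rt.T@(C.mean(0)-P.mean(0)),np.std(Q,0))
w["origin"]=C.mean(0)
for z in(.094,.1):
    a=onz(w,281.15,242.5,z); print(a,Rt.T@(a-P.mean(0)))
```

```text
[0.54791044 0.1986053  0.127206  ] [0.00015908 0.00012568 0.00036324] [0.62341282 0.21609679 0.27026199] [7.86122672e-05 2.10849722e-04 3.19876488e-04]
[[ 9.71659824e-01  2.36380290e-01  1.24291959e-03]
 [ 2.36380060e-01 -9.71660618e-01  3.31564007e-04]
 [ 1.28607122e-03 -2.83660178e-05 -9.99999173e-01]] [ 0.07768125  0.00084742 -0.14295622] [3.36464964e-05 1.14118651e-05 9.61124873e-05 2.42871413e-04]
[0.5494579  0.20068886 0.094     ] [ 0.00195341 -0.00165779  0.03320859]
[0.55197535 0.20121335 0.1       ] [ 0.00453121 -0.00157251  0.0272119 ]
```

Request:
step_arm --deltas "0.003 -0.0016 0.013 0 0 0 0;0 0 0.02 0 0 0 0;0 0 0.02 0 0 0 0;0 0 0 0 0 0 0.3;0 0 0 0 0 0 0.5;0 0 0 0 0 0 0.6;0 0 0 0 0 0 1;0 0 0 0 0 0 1;0 0 0 0 0 0 1;0 0 0 0 0 0 1" --newtons 40

```text
t: 4.65
ee_pos: [0.5506, 0.2009, 0.0742]
orientation: [0.0, 0.993, 0.119, 0.001]
contact_force: [-0.5, -1.1, 6.6]
finger_gap: 0.0322
grip_force: 39.3
```

Request:
step_arm --deltas "0 0 0.002 0 0 0 1;0 0 0.002 0 0 0 1;0 0 0 0 0 0 1" --newtons 50

```text
t: 5.03
ee_pos: [0.5506, 0.2009, 0.0702]
orientation: [0.0, 0.993, 0.119, 0.001]
contact_force: [-1.5, -2.1, 6.4]
finger_gap: 0.0312
grip_force: 50.5
```

Request:
step_arm --deltas "0 0 0.001 0 0 0 1;0 0 0.001 0 0 0 1;0 0 0 0 0 0 1"

```text
t: 5.4
ee_pos: [0.5506, 0.2009, 0.0684]
orientation: [0.0, 0.993, 0.119, 0.001]
contact_force: [-1.8, -2.7, 8.7]
finger_gap: 0.0319
grip_force: 50.6
```

Request:
step_arm --deltas "0 0 0.001 0 0 0 1;0 0 0 0 0 0 1"

```text
t: 5.65
ee_pos: [0.5507, 0.2009, 0.0676]
orientation: [0.0, 0.993, 0.119, 0.001]
contact_force: [-3.2, -2.6, 11.5]
finger_gap: 0.0319
grip_force: 50.8
```

Request:
step_arm --deltas "0 0 0.001 0 0 0 1;0 0 0.001 0 0 0 1;0 0 0 0 0 0 1"

```text
t: 6.02
ee_pos: [0.5507, 0.2009, 0.0658]
orientation: [0.0, 0.993, 0.119, 0.001]
contact_force: [-4.6, -3.0, 14.1]
finger_gap: 0.0316
grip_force: 51.0
```

Request:
step_arm --deltas "0 0 0.001 0 0 0 1;0 0 0 0 0 0 1"

```text
t: 6.28
ee_pos: [0.5507, 0.2009, 0.0652]
orientation: [0.0, 0.993, 0.119, 0.001]
contact_force: [-5.4, -3.8, 17.9]
finger_gap: 0.0315
grip_force: 51.6
```

Request:
step_arm --deltas "0 0 0.001 0 0 0 1;0 0 0 0 0 0 1"

```text
t: 6.52
ee_pos: [0.5508, 0.2009, 0.0652]
orientation: [0.0, 0.993, 0.119, 0.001]
contact_force: [-8.9, -5.2, 28.9]
finger_gap: 0.0321
grip_force: 52.7
```

Request:
step_arm --deltas "0 0 -0.001 0 0 0 1;0 0 -0.001 0 0 0 1;0 0 0 0 0 0 0.6;0 0 0 0 0 0 0.3;0 0 0 0 0 0 0;0 0 0 0 0 0 0;0 0 0 0 0 0 0;0 0 -0.03 0 0 0 0;0 0 -0.03 0 0 0 0;0 0 0 0 0 0 0;0 0 0 0 0 0 0"

```text
t: 7.9
ee_pos: [0.5497, 0.2008, 0.1236]
orientation: [0.0, 0.993, 0.119, -0.0]
contact_force: [-0.3, -0.4, -0.1]
finger_gap: 0.0851
grip_force: 0.0
```

Run:
```python
from h import *
from bench import snapshot,sensors
P=[];C=[]
for i in range(4):
    w=snapshot("wrist");P.append(sensors.state()["ee_pos"]);C.append(w["origin"])
print(np.mean(P,0),np.mean(C,0))
cv2.imwrite("pics/w3.png",w["img"][150:350,190:390].repeat(3,0).repeat(3,1))
```

```text
[0.549619   0.20079632 0.12332134] [0.62549372 0.21848286 0.26614786]
```

View pics/w3.png

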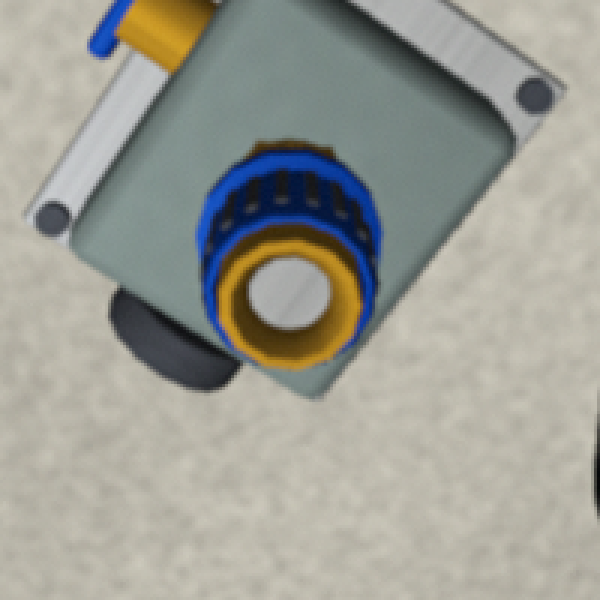

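Sleeve stayed back (brass body stands proud, ejector disc raised); mouth at full-image (286.7,251). Next a sideways view for mouth height, on the way to the filter.

Run:
```python
from bench import snapshot
import pickle
pickle.dump(snapshot("wrist"),open("w3.pkl","wb"))
```

Request:
step_arm --deltas "0 0.025 -0.01 0 0 0 0;0 0.025 -0.01 0 0 0 0;0 0 0 0 0 0 0;0 0 0 0 0 0 0"

```text
t: 8.65
ee_pos: [0.5616, 0.1527, 0.1438]
orientation: [-0.0, 0.993, 0.119, -0.0]
contact_force: [-0.3, -0.7, -0.8]
finger_gap: 0.0855
grip_force: 0.0
```

Run:
```python
from h import *
from bench import snapshot,sensors
import pickle
w3=pickle.load(open("w3.pkl","rb"));w4=snapshot("wrist");pickle.dump(w4,open("w4.pkl","wb"))
cs=[]
for w,b in((w3,(250,200,325,300)),(w4,(150,180,260,290))):
    x0,y0,x1,y1=b; im=w["img"][y0:y1,x0:x1]
    m=cv2.inRange(cv2.cvtColor(im,cv2.COLOR_BGR2HSV),(0,0,130),(180,60,255)) # ejector disc
    n,_,st,c=cv2.connectedComponentsWithStats(m)
    print([(c[i]+[x0,y0],st[i]) for i in range(1,n) if st[i,4]>60])
cv2.imwrite("pics/w4.png",np.hstack([cv2.resize(w["img"][y:y+75,x:x+75],(400,400),interpolation=cv2.INTER_CUBIC) for w,x,y in((w3,250,210),(w4,165,200))]))
print(sensors.state()["ee_pos"],w3["origin"],w4["origin"])
```

```text
[(array([255.09297913, 224.75142315]), array([  0,   0,  23,  64, 527], dtype=int32)), (array([318.0204499 , 217.74233129]), array([ 52,   0,  23,  51, 489], dtype=int32)), (array([286.13793103, 247.14401623]), array([ 23,  36,  27,  23, 493], dtype=int32)), (array([292.01471286, 284.14855244]), array([   0,   49,   75,   51, 2107], dtype=int32))]
[(array([158.71626984, 191.78373016]), array([  0,   0,  26,  31, 504], dtype=int32)), (array([209.0564819 , 239.42361424]), array([   0,    0,  110,  110, 6657], dtype=int32)), (array([202.81882353, 233.56470588]), array([ 41,  43,  25,  22, 425], dtype=int32))]
[0.56153253 0.15290205 0.14374596] [0.62558565 0.218505   0.26618955] [0.63737779 0.1703373  0.28661823]
```

View pics/w4.png

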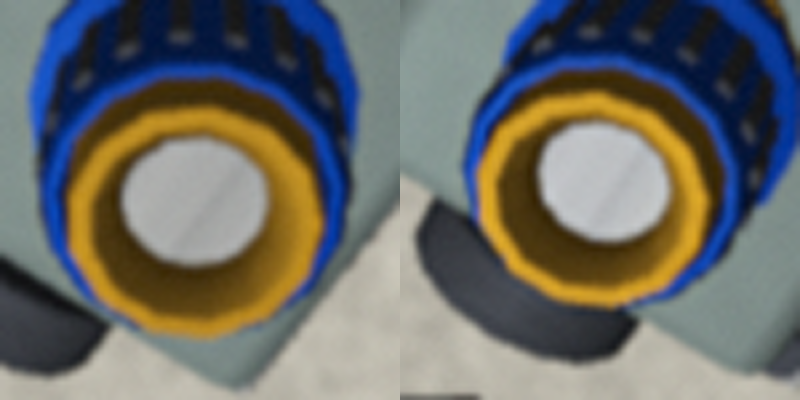

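Rim centres: first view (286.4,251.0), second (201.4,236.7); ejector discs at (286.1,247.1) and (202.8,233.6).

Run:
```python
from h import *
import pickle
w3,w4=[pickle.load(open(f"w{i}.pkl","rb")) for i in(3,4)]
print(tri(w3,(286.4,251),w4,(201.35,236.7)),tri(w3,(286.1,247.1),w4,(202.8,233.6)))
for z in(.094,.097,.1): print(onz(w3,286.4,251,z),onz(w4,201.35,236.7,z))
```

```text
(array([0.54949032, 0.19965378, 0.09557843]), np.float64(2.105010974577984e-05)) (array([0.54960548, 0.19984895, 0.09101383]), np.float64(0.00010816477006962192))
[0.54879793 0.19948038 0.094     ] [0.5487525  0.19989616 0.094     ]
[0.55013578 0.19981184 0.097     ] [0.55013282 0.19943578 0.097     ]
[0.55147362 0.2001433  0.1       ] [0.55151315 0.19897541 0.1       ]
```

Request:
step_arm --deltas "-0.019 0.0438 -0.02 0 0 0 0;-0.019 0.0438 -0.02 0 0 0 0;-0.019 0.0438 -0.01 0 0 0 0;-0.019 0.0438 -0.01 0 0 0 0;-0.019 0.0438 0 0 0 0 0;-0.019 0.0438 0 0 0 0 0;-0.019 0.0438 0 0 0 0 0;-0.019 0.0438 0 0 0 0 0;0 0 0 0 0 0 0;0 0 0 0 0 0 0"

```text
t: 9.95
ee_pos: [0.4972, -0.2232, 0.2039]
orientation: [-0.0, 0.993, 0.119, -0.0]
contact_force: [0.5, -0.2, 0.0]
finger_gap: 0.0857
grip_force: 0.0
```

Run:
```python
from h import *
from bench import snapshot,sensors
import pickle
w=snapshot("wrist");pickle.dump(w,open("w5.pkl","wb"));cv2.imwrite("pics/w5.png",w["img"])
print(sensors.state()["ee_pos"],w["origin"])
print(blobs(w["img"],(12,110,90),(30,255,255),(200,120,380,300),30))
```

```text
[ 0.49733931 -0.22285802  0.20402913] [ 0.57295624 -0.20558645  0.34675252]
[(array([256.15414869, 166.37972596]), array([ 200,  120,  140,  101, 7882])), (array([286.77349398, 223.54698795]), array([277, 212,  21,  24, 415]))]
```

View pics/w5.png

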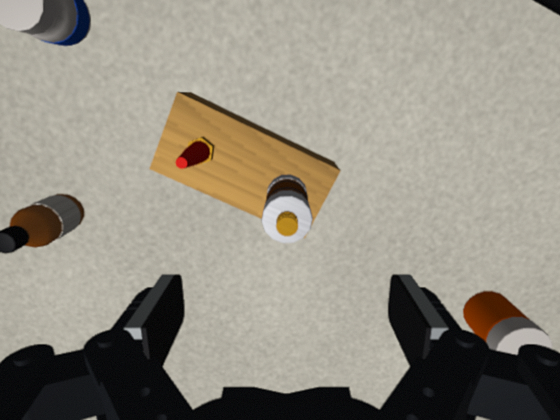

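Wrist view: filter thread-top disc about (287,225.5), cap disc centre about (287,217.5); nozzle at (195,155) well clear of the fingers.

Run:
```python
from h import *
import pickle
w=pickle.load(open("w5.pkl","rb"))
m=cv2.inRange(cv2.cvtColor(w["img"],cv2.COLOR_BGR2HSV)[180:260,250:325],(0,0,175),(180,45,255))
c=max(cv2.findContours(m,cv2.RETR_EXTERNAL,cv2.CHAIN_APPROX_NONE)[0],key=cv2.contourArea)
e=cv2.fitEllipse(cv2.convexHull(c));print(e[0][0]+250,e[0][1]+180,e[1])
Rt=np.array([[.9716,.2365,0],[.2365,-.9716,0],[0,0,-1]]);tcp=np.array([.4973,-.2229,.204])
for a in(onz(w,287,225.7,.139),onz(w,e[0][0]+250,e[0][1]+180,.127)): print(a,Rt.T@(a-tcp))
```

```text
291.1059761047363 233.41015243530273 (73.78469848632812, 102.89640045166016)
[ 0.49747528 -0.22458688  0.139     ] [-0.00022865  0.00168042  0.065     ]
[ 0.48842239 -0.22966442  0.127     ] [-0.01022527  0.00447275  0.077     ]
```

Request:
step_arm --deltas "0 0.0017 0.028 0 0 0 0;0 0 0.03 0 0 0 0;0 0 0.03 0 0 0 0;0 0 0.02 0 0 0 0;0 0 0.02 0 0 0 0;0 0 0 0 0 0 0.3;0 0 0 0 0 0 0.5;0 0 0 0 0 0 0.6;0 0 0 0 0 0 1;0 0 0 0 0 0 1;0 0 0 0 0 0 1;0 0 0 0 0 0 1" --newtons 40

```text
t: 11.5
ee_pos: [0.4979, -0.2255, 0.0771]
orientation: [0.0, 0.993, 0.119, 0.001]
contact_force: [-0.6, 3.7, 6.9]
finger_gap: 0.0319
grip_force: 38.9
```

Request:
step_arm --deltas "0 0 -0.01 0 0 0 1;0 0 -0.01 0 0 0 1;0 0 -0.01 0 0 0 1;0 0 -0.02 0 0 0 1;0 0 -0.03 0 0 0 1;0 0 -0.03 0 0 0 1;0 0 0 0 0 0 1;0 0 0 0 0 0 1" --newtons 60

```text
t: 12.5
ee_pos: [0.497, -0.2255, 0.1854]
orientation: [-0.0, 0.993, 0.119, -0.0]
contact_force: [-0.4, 0.7, -2.9]
finger_gap: 0.0313
grip_force: 59.4
```

Run:
```python
from h import *
from bench import snapshot,sensors
s=snapshot("scene");w=snapshot("wrist");p=sensors.state()
print(p["ee_pos"],p["orientation"],p["contact_force"],p["finger_gap"])
a=s["img"][120:300,100:240];cv2.imwrite("pics/g.png",np.hstack([cv2.resize(a,(400,514)),cv2.resize(w["img"][150:400,190:385],(400,514))]))
```

```text
[ 0.49693759 -0.22542489  0.18501651] [-6.30053379e-04  9.92884142e-01  1.19079360e-01 -8.88434758e-04] [ 0.13189456 -0.39363338 -1.73462022] 0.03130502198462837
```

View pics/g.png

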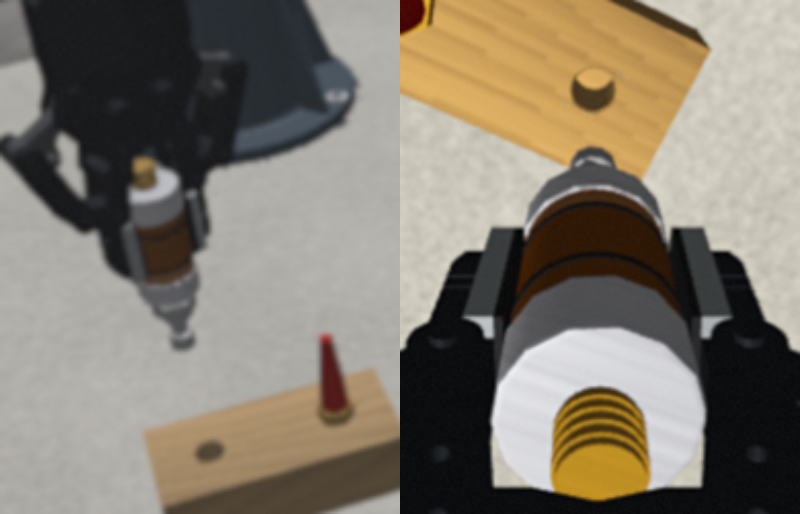

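Filter held upright between the pads, plug tip visible below; the empty hole is centred at about (284,193) in the wrist image.

Run:
```python
from h import *
from bench import snapshot,sensors
w=snapshot("wrist");tcp=sensors.state()["ee_pos"]
Rt=np.array([[.9716,.2365,0],[.2365,-.9716,0],[0,0,-1]])
g=cv2.cvtColor(w["img"],cv2.COLOR_BGR2HSV)[175:212,265:305]
for a in(onz(w,283.8,193,.045),): print(a,Rt.T@(a-tcp))
o,d=ray(w,283.6,0);
# expected pixel of plug tip silhouette vs tool offset: tip bottom 0.0187-0.0756 -> z below TCP
for dx in(-.002,0,.002):
    p=tcp+Rt@np.array([dx,0,.0569]); c=rot(w).T@(p-w["origin"]); print(dx,cv2.projectPoints(c.reshape(1,3),np.zeros(3),np.zeros(3),w["K"],np.array(w["distortion"]))[0].ravel())
```

```text
[ 0.49724261 -0.22418851  0.045     ] [ 0.00048695 -0.00119643  0.14012971]
-0.002 [284.81553152 233.10527486]
0 [284.81355466 230.03430049]
0.002 [284.81156234 226.94588752]
```

Request:
step_arm --deltas "0 0 -0.02 0 0 0 1;0.0152 -0.04 0 0 0 0 1;0.0152 -0.04 0 0 0 0 1;0.0152 -0.04 0 0 0 0 1;0.0152 -0.04 0 0 0 0 1;0.0152 -0.04 0 0 0 0 1;0.0152 -0.04 0 0 0 0 1;0.0152 -0.04 0 0 0 0 1;0.0152 -0.04 0 0 0 0 1;0.0152 -0.04 0 0 0 0 1;0.0152 -0.04 0 0 0 0 1;0 0 0.02 0 0 0 1;0 0 0 0 0 0 1;0 0 0 0 0 0 1"

```text
t: 14.4
ee_pos: [0.5507, 0.1985, 0.1865]
orientation: [0.0, 0.993, 0.119, -0.0]
contact_force: [0.4, 0.0, -2.4]
finger_gap: 0.0311
grip_force: 59.7
```

Run:
```python
from h import *
from bench import snapshot,sensors
s=snapshot("scene");w=snapshot("wrist");p=sensors.state()
tcp=p["ee_pos"];print(tcp,p["orientation"],p["contact_force"])
Rt=np.array([[.9716,.2365,0],[.2365,-.9716,0],[0,0,-1]]);print("to go",Rt.T@(np.array([.5498,.1997,.1525])-tcp))
cv2.imwrite("pics/k.png",np.hstack([cv2.resize(s["img"][110:235,320:420],(400,500),interpolation=cv2.INTER_CUBIC),cv2.resize(w["img"][175:300,236:336],(400,500),interpolation=cv2.INTER_CUBIC)]))
```

```text
[0.55094822 0.19849788 0.18690654] [-5.16869435e-05  9.92924542e-01  1.18746335e-01  4.00009340e-04] [-0.1704219  -0.13606302 -2.49927842]
to go [-0.00083131 -0.00143954  0.03440654]
```

View pics/k.png

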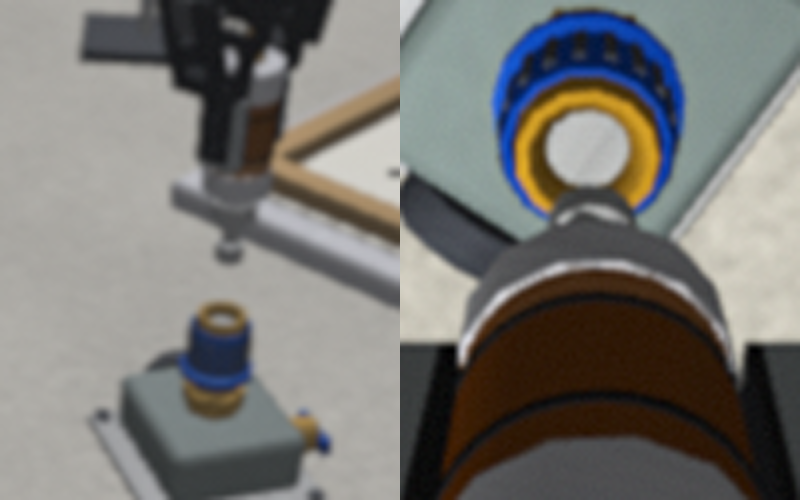

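Plug hangs over the mouth, about 1 mm to the right in the wrist image (593 vs 588), agreeing with the computed correction.

Request:
step_arm --deltas "-0.0008 -0.0013 0.01 0 0 0 1;0 0 0.01 0 0 0 1;0 0 0.008 0 0 0 1;0 0 0 0 0 0 1;0 0 0 0 0 0 1"

```text
t: 15.12
ee_pos: [0.5497, 0.2, 0.1584]
orientation: [-0.0, 0.993, 0.119, 0.0]
contact_force: [-0.2, -0.3, -2.4]
finger_gap: 0.0318
grip_force: 59.7
```

Request:
step_arm --deltas "0 0 0.003 0 0 0 1;0 0 0.002 0 0 0 1;0 0 0.002 0 0 0 1;0 0 0 0 0 0 1"

```text
t: 15.62
ee_pos: [0.5494, 0.2, 0.1511]
orientation: [0.0, 0.993, 0.119, -0.0]
contact_force: [-0.3, 0.1, -2.4]
finger_gap: 0.0316
grip_force: 59.7
```

Request:
step_arm --deltas "0 0 0.001 0 0 0 1;0 0 0.001 0 0 0 1;0 0 0 0 0 0 1"

```text
t: 16.0
ee_pos: [0.5496, 0.1999, 0.1493]
orientation: [0.0, 0.993, 0.119, 0.0]
contact_force: [1.2, -0.0, -4.3]
finger_gap: 0.0317
grip_force: 59.7
```

Request:
step_arm --deltas "0 0 0.001 0 0 0 1;0 0 0.001 0 0 0 1;0 0 0 0 0 0 1"

```text
t: 16.38
ee_pos: [0.5497, 0.2, 0.1475]
orientation: [-0.0, 0.993, 0.119, 0.0]
contact_force: [1.6, -0.8, 0.5]
finger_gap: 0.0313
grip_force: 59.5
```

Request:
step_arm --deltas "0 0 0.001 0 0 0 1;0 0 0.001 0 0 0 1;0 0 0 0 0 0 1"

```text
t: 16.75
ee_pos: [0.5496, 0.2, 0.1452]
orientation: [-0.0, 0.993, 0.119, 0.0]
contact_force: [1.0, -0.8, 1.4]
finger_gap: 0.0316
grip_force: 59.5
```

Request:
step_arm --deltas "0 0 0.001 0 0 0 1;0 0 0 0 0 0 1"

```text
t: 17.0
ee_pos: [0.5495, 0.2, 0.1442]
orientation: [-0.0, 0.993, 0.119, 0.0]
contact_force: [0.6, -0.4, 0.6]
finger_gap: 0.0315
grip_force: 59.5
```

Request:
step_arm --deltas "0 0 0.001 0 0 0 1;0 0 0.001 0 0 0 1;0 0 0.001 0 0 0 1;0 0 0 0 0 0 1"

```text
t: 17.5
ee_pos: [0.5495, 0.1998, 0.141]
orientation: [0.0, 0.993, 0.119, -0.0]
contact_force: [1.6, -2.3, -0.2]
finger_gap: 0.0312
grip_force: 59.0
```

Request:
step_arm --deltas "0 0 0.001 0 0 0 1;0 0 0.001 0 0 0 1;0 0 0.001 0 0 0 1;0 0 0 0 0 0 1"

```text
t: 18.0
ee_pos: [0.5494, 0.1999, 0.1381]
orientation: [0.0, 0.993, 0.119, -0.0]
contact_force: [1.9, -2.4, 1.5]
finger_gap: 0.0315
grip_force: 58.9
```

Request:
step_arm --deltas "0 0 0.001 0 0 0 1;0 0 0.001 0 0 0 1;0 0 0.001 0 0 0 1;0 0 0 0 0 0 1"

```text
t: 18.5
ee_pos: [0.5495, 0.1999, 0.1351]
orientation: [0.0, 0.993, 0.119, -0.0]
contact_force: [2.3, -2.6, 2.5]
finger_gap: 0.031
grip_force: 58.9
```

Request:
step_arm --deltas "0 0 0.001 0 0 0 1;0 0 0.001 0 0 0 1;0 0 0 0 0 0 1"

```text
t: 18.88
ee_pos: [0.5494, 0.1999, 0.1331]
orientation: [0.0, 0.993, 0.119, -0.0]
contact_force: [2.0, -2.4, 1.5]
finger_gap: 0.0312
grip_force: 58.9
```

Request:
step_arm --deltas "0 0 0.001 0 0 0 1;0 0 0.001 0 0 0 1;0 0 0 0 0 0 1"

```text
t: 19.25
ee_pos: [0.5492, 0.1999, 0.1307]
orientation: [0.0, 0.993, 0.119, -0.001]
contact_force: [2.9, -1.8, -2.7]
finger_gap: 0.0315
grip_force: 59.4
```

Request:
step_arm --deltas "0 0 0.001 0 0 0 1;0 0 0 0 0 0 1;0 0 0 0 0 0 1"

```text
t: 19.62
ee_pos: [0.5494, 0.2, 0.1303]
orientation: [-0.0, 0.993, 0.119, -0.0]
contact_force: [1.1, -1.6, 1.4]
finger_gap: 0.0313
grip_force: 59.4
```

Request:
step_arm --deltas "0 0 0.001 0 0 0 1;0 0 0 0 0 0 1;0 0 0 0 0 0 1"

```text
t: 20.0
ee_pos: [0.5496, 0.2, 0.1295]
orientation: [-0.0, 0.993, 0.119, 0.0]
contact_force: [0.1, -1.4, 3.7]
finger_gap: 0.0313
grip_force: 59.5
```

Run:
```python
from h import *
from bench import snapshot
import pickle
old=cv2.imread("pics/scene.png");k=cv2.imread("pics/k.png")[:, :400]
new=snapshot("scene")["img"]
for n,im in(("fwd",old),("back",None),("now",new)):
    if im is None: im=old.copy(); im[110:235,320:420]=cv2.resize(k,(100,125),interpolation=cv2.INTER_AREA)
    col=cv2.cvtColor(im,cv2.COLOR_BGR2HSV)[178:216,370:380]
    b=((col[...,0]>100)&(col[...,0]<130)&(col[...,1]>90)).sum(1); print(n,[int(v) for v in b])
    print("  brass",[int(v) for v in ((col[...,0]>8)&(col[...,0]<32)&(col[...,1]>90)).sum(1)])
```

```text
fwd [0, 0, 0, 0, 0, 0, 0, 0, 0, 0, 0, 0, 0, 1, 3, 10, 10, 10, 10, 10, 10, 10, 10, 10, 10, 10, 9, 0, 0, 0, 0, 0, 0, 0, 0, 0, 0, 0]
  brass [0, 0, 0, 0, 0, 0, 0, 0, 5, 9, 10, 8, 3, 0, 0, 0, 0, 0, 0, 0, 0, 0, 0, 0, 0, 0, 0, 0, 6, 10, 10, 10, 10, 9, 8, 6, 0, 0]
back [0, 0, 0, 0, 0, 0, 0, 0, 0, 0, 0, 0, 0, 0, 0, 2, 8, 10, 10, 10, 10, 10, 10, 10, 10, 10, 10, 10, 9, 0, 0, 0, 0, 0, 0, 0, 0, 0]
  brass [0, 0, 0, 0, 0, 0, 0, 0, 5, 9, 5, 3, 3, 3, 7, 0, 0, 0, 0, 0, 0, 0, 0, 0, 0, 0, 0, 0, 0, 1, 7, 10, 10, 9, 8, 6, 0, 0]
now [0, 0, 0, 0, 0, 0, 0, 0, 0, 0, 0, 0, 0, 1, 3, 10, 10, 10, 10, 10, 10, 10, 10, 10, 10, 10, 9, 0, 0, 0, 0, 0, 0, 0, 0, 0, 0, 0]
  brass [2, 0, 0, 0, 0, 0, 0, 0, 0, 0, 0, 0, 0, 0, 0, 0, 0, 0, 0, 0, 0, 0, 0, 0, 0, 0, 0, 0, 7, 10, 10, 10, 10, 9, 8, 6, 0, 0]
```

The sleeve is forward again (its rows match the initial picture). Releasing and retreating straight up.

Request:
step_arm --deltas "0 0 0 0 0 0 0.6;0 0 0 0 0 0 0.4;0 0 0 0 0 0 0.2;0 0 0 0 0 0 0;0 0 0 0 0 0 0;0 0 0 0 0 0 0;0 0 -0.02 0 0 0 0;0 0 -0.03 0 0 0 0;0 0 -0.03 0 0 0 0;0 0 -0.03 0 0 0 0;0 0 0 0 0 0 0;0 0 0 0 0 0 0" --newtons 20

```text
t: 21.55
ee_pos: [0.5492, 0.1999, 0.2386]
orientation: [0.0, 0.993, 0.119, -0.0]
contact_force: [-0.2, 0.4, -0.0]
finger_gap: 0.0855
grip_force: 0.0
```

Run:
```python
from h import *
from bench import snapshot
old=cv2.imread("pics/scene.png");S=snapshot("scene");new=S["img"];w=snapshot("wrist")
col=cv2.cvtColor(new,cv2.COLOR_BGR2HSV)[178:216,370:380]
print([int(v) for v in ((col[...,0]>100)&(col[...,0]<130)&(col[...,1]>90)).sum(1)])
d=cv2.absdiff(old,new).max(2)
for n,(x0,y0,x1,y1) in dict(jar=(290,240,325,285),ink=(240,192,265,235),noz=(205,232,228,272)).items(): print(n,d[y0:y1,x0:x1].mean(),(d[y0:y1,x0:x1]>40).sum())
# amber bowl rows and columns in scene; thread/cap columns per row -> upright & height
h=cv2.cvtColor(new,cv2.COLOR_BGR2HSV)[110:190,350:400]
m=(h[...,0]>3)&(h[...,0]<32)&(h[...,1]>90)
for r in range(0,80,3): c=np.where(m[r])[0]; print(r+110,len(c),c.mean()+350 if len(c) else "",end="; ")
for r,zz in((.0958+.094,"top"),(.0958+.028,"bowl bottom"),(.0958+.066,"bowl top")):
    c=rot(S).T@(np.array([.5495,.1997,r])-S["origin"]);print(zz,cv2.projectPoints(c.reshape(1,3),np.zeros(3),np.zeros(3),S["K"],np.array(S["distortion"]))[0].ravel())
```

```text
[0, 0, 0, 0, 0, 0, 0, 0, 0, 0, 0, 0, 0, 1, 3, 10, 10, 10, 10, 10, 10, 10, 10, 10, 10, 10, 9, 0, 0, 0, 0, 0, 0, 0, 0, 0, 0, 0]
jar 1.5580952380952382 0
ink 1.4530232558139535 0
noz 1.5434782608695652 0
110 0 ; 113 0 ; 116 0 ; 119 0 ; 122 0 ; 125 0 ; 128 0 ; 131 0 ; 134 0 ; 137 0 ; 140 1 399.0; 143 6 396.5; 146 16 388.0; 149 9 384.6666666666667; 152 5 392.0; 155 9 395.0; 158 1 399.0; 161 0 ; 164 13 378.0; 167 13 378.0; 170 14 377.5; 173 13 377.0; 176 11 377.0; 179 0 ; 182 0 ; 185 0 ; 188 0 ; top [379.27062995 146.31260636]
bowl bottom [375.81174506 176.12595225]
bowl top [377.772074   159.27434521]
```

```bash
python3 -c "
from bench import order
print(order.job_done())"
```

```text
the job is handed in; nothing more can be done
None
```

The filter's plug is in the coupler and the sleeve has sprung forward and locked it (scene image matches the sleeve's original position; I did no tug test). I let go and backed off at 21.6 s, the blow nozzle, paint jar and ink bottle did not move, and the job is handed in.

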